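# File a slide carrier in the lever arch file

## Task

File the grey slide carrier that has two punched holes in the lever arch file: lift the file's lever until the rings have sprung fully open, lower the carrier over the two posts until it lies flat on the file, then press the lever down until it clicks home and the rings are shut, and let go. The file lies on soft foam, so press gently - never squash it deep into the foam - and leave the carrier without holes and everything else on the bench where they are.

Things in the scene. Friction and masses are not known exactly. Their poses are not given: they have to be found in the camera images.
- file: soft foam bed (170 x 275 mm at its foot, 35 mm thick, black, fixed to the bench) under the open lever arch file. The file's dark back cover (150 x 250 mm) lies on it, cover top 40 mm above the bench. Origin: on the bench, below the middle between the two posts. Its axes are the file's axes: x points from the rings to the page side (away from the robot), y runs along the spine from the lever end towards the far post, z up. Bed spans x -50 to +120, y -185 to +90 mm
- posts_mid (a point): point on the cover's top face half-way between the two posts; moves with the cover; axes as file
- post_left (a point): tip of the post at file y +40 mm: steel pin 6 mm in diameter, 39 mm tall, conical top 5 mm. The posts are 80 mm apart
- post_right (a point): tip of the post at file y -40 mm (the one nearer the lever), same size
- lever_pivot (a point): hinge axis of the lever (along file x), at file y -75 mm, 22 mm above the cover's top
- lever_grip (a point): centre of the black barrel (16 mm diameter, 30 mm long along file x) at the lever's free end; shut: 85 mm towards file -y from the pivot and 6 mm above it, 28 mm above the cover; fully open its top is 155 mm above the bench. Pinch it by its flat ends from above (turning in the pads adds drag), or push it: from behind (file +y side) while the lever stands, then on its top as it comes down
- lever (a joint): lever angle, rad: 0 shut (lying), 1.15 fully open (the barrel swings up and towards file +y about the pivot). Over-centre spring: about 6 N up at the barrel unlocks it, past 0.03 rad it pushes itself open; closing takes a push on the barrel that rises to about 13 N near 0.15 rad, then the push falls away and it snaps to 0 by itself and stays locked (the click). Let go before the click, it springs open again
- rings (a joint): angle of the two steel ring arches, rad: 0 shut (their ends on the post tips), 0.9 fully open, leaning away to file -x; driven by the lever (0.78 x its angle). Arch hinges at file x -22 mm, arches 45 mm tall over the cover when shut
- deck (a joint): how far the whole file (cover, posts, lever, rings) is pressed straight down into the foam, m: 0 at rest; it gives about 1.1 mm per newton after the first 1 to 2 N, so the file sinks about 14 mm before the lever clicks shut and its parts sink with it. 0.022 (about 21 N) is too deep; the foam bottoms at 0.027
- carrier_grip (a point): centre of the grip rib of the carrier to be filed: rib 44 mm long (carrier x), 12 mm thick (carrier y), from 6 to 40 mm above the carrier's underside; this point is 24 mm above the underside. The carrier is a rigid grey plastic plate 90 x 110 x 6 mm, 140 g, with two glass slides on it and two 10 mm holes 80 mm apart near one long edge. Axes: x from the hole edge to the opposite edge, y along the hole line, z up. Filed, its x and y point as those of the file
- hole_left (a point): centre of the hole at carrier y +40 mm, at the plate's underside; it goes over post_left. It lies 41 mm towards -x from the rib's centre
- hole_right (a point): centre of the hole at carrier y -40 mm, at the underside; goes over post_right
- beaker: glass beaker, open, 66 mm across, 85 mm tall; bystander; origin at the centre of its underside
- reagent: small amber bottle, 48 mm across, 100 mm tall; bystander; origin at the centre of its underside
- mouse: black computer mouse, 100 x 58 mm, 33 mm high; bystander; origin at the centre of its underside
- driver: screwdriver lying flat, 160 mm long; bystander; origin at the centre of its underside
- jar: closed glass jar, 56 mm across, 60 mm tall; bystander; origin at the centre of its underside
- vialtray: grey compartment tray, 100 x 140 mm, 35 mm high; bystander; origin at the centre of its underside
- blank: slide carrier WITHOUT holes: grey plate 76 x 96 x 6 mm with the same grip rib; not to be filed; bystander; origin at the centre of its underside
Mind the look-alikes: they are no part of the job. Leave any blue or pink look-alike of the part that bears carrier_grip alone.

How it is judged:
On the way, in this order (a step that is already met when the one before it is completed fails the run):
1. the lever is lifted and the rings are fully open (value of joint lever above 1 rad and value of joint rings above 0.75 rad), for 0.2 s.
2. with the rings open, the carrier lies flat on the file with both holes over the posts (horizontal distance between hole_left and post_left below 0.0045 m and horizontal distance between hole_right and post_right below 0.0045 m and z of each of hole_left, hole_right in the frame of posts_mid below 0.004 m and value of joint rings above 0.6 rad), for 0.2 s.
At the end, for the whole second after the job is handed in: the carrier with holes lies flat on the file (both holes within 4.5 mm of their posts, underside within 4 mm of the cover), the lever is locked down (below 0.02 rad), the rings are shut (below 0.03 rad) and nothing presses the file into the foam (below 4 mm) (horizontal distance between hole_left and post_left below 0.0045 m and horizontal distance between hole_right and post_right below 0.0045 m and z of each of hole_left, hole_right in the frame of posts_mid below 0.004 m and value of joint lever below 0.02 rad and value of joint rings below 0.03 rad and value of joint deck below 0.004 m and velocity of joint lever below 0.1 rad/s); the robot touches nothing.
It fails at once if the file is squashed deep into the foam (more than 22 mm, about 21 N) (value of joint deck above 0.022 m).
It fails at once if the carrier without holes is displaced by more than 30 mm (distance of blank from where it was at the start of the episode above 0.03 m).
It fails at once if another thing on the bench (beaker, bottle, mouse, screwdriver, jar, tray) is displaced by more than 30 mm (distance of any of beaker, reagent, mouse, driver, jar, vialtray from where it was at the start of the episode above 0.03 m).
It also fails if it takes over 67 s, if anything falls off the work surface, if the arm or the gripper's body presses on something with over 40 N, if the wrist force passes 120 N, or if a joint passes its speed limit or range.

## Robot

A 6-joint arm with a two-finger parallel gripper is mounted at the origin on the work surface. World frame = base frame: x ahead of the robot, y to its left, z up, the work surface at z = 0. Lengths are in m, angles in rad, forces in N, time in s.
With the tool pointing down it reaches from about 0.4 to 0.825 m from the base axis. Payload 7 kg.
Tool frame: the origin (TCP) lies midway between the tips of the shut fingers; the grasp point (between the pads) lies arm.hold_point_z behind it (arm.hold_point_z is the distance from the TCP to the grasp point, in m); z points along the fingers, y is the line along which they close (so a half turn about z gives the same grasp; the last joint's range is limited). The gripper opens to 88 mm and grips with 3 to 60 N. Pads are 19 mm wide; open, the fingers measure 130 mm over their backs; the gripper's body (78 mm by 193 mm) begins 47 mm behind the grasp point.
Start: joints at [-0.864, 0.359, 0.012, 0, -1.224, -0.288], TCP at [0.274, -0.617, 0.227] pointing down, gripper open.
Joint ranges: [-3.07, 3.07], [-1.43, 2.12], [-1.02, 1.25], [-3.03, 1.67], [-3.05, -0], [-3.03, 3.03]. Speed limits (rad/s): [2.39, 2.39, 3.01, 3.14, 3.14, 3.14].

## Interface

Orientations are given as [roll, pitch, yaw] about the fixed x, y, z axes, in that order (R = Rz(yaw) Ry(pitch) Rx(roll)).
In Python, from station import arm gives the robot as it stands.
- The arm moves only by the shell command python3 -m crank 'ROWS' [OPENING] [FORCE]. ROWS is JSON, a list that holds one entry, the list of rows, each a list of 4 numbers: the shift along the tool's x, y, z in units of 25 mm (1.0 is 25 mm), then the turn about the tool's z in units of 5 degrees (1.0 is 5 degrees). A call has 1 to 12 rows; each row is the pose to reach, as a shift and turn from the pose commanded when the call began, along the tool's axes at that moment; what a row does not reach only later rows make up. A row lasts 1/8 s, in which the tool goes at most 62.5 mm and 10.7 degrees, less where a joint would pass 70% of its speed; a pose out of reach is approached as far as the arm can. A call with a gripper value outside its range is refused whole. OPENING is the closure, from 0 (fully open) to 1 (shut), set as the call begins (- or left out, the last holds). The fingers move at their own pace and stop on an object; FORCE is the grip in N (left out, the last holds). Time passes only in rows, so rows that repeat a pose let the fingers close. It gives the time, the measured TCP pose, the force, the opening and the grip force at its end, in the units of the state.
- arm.get_state(): the state, without advancing time (a new reading comes with each control period).
- arm.grab_frame(name): name is "side" or "top"; returns (picture, depth): 420x560x3 uint8, red, green, blue; 420x560 float32, m along the optical axis (not along the pixel's ray), 0 where there is no reading.
- arm.get_calibration(name): a dict with "mtx" (3x3 intrinsics, pixels), "R" (3x3) and "t" (3): a world point X has camera coordinates R X + t. Camera axes: x right, y down, z forward; pixel columns grow to the right and rows downward; lengths in m; the calibration is good to about 2 mm. A picture is of the moment at which its call begins. get_calibration takes no time and is no camera call.
- arm.job_done(): hands the job in; it is judged then, once.
Trained networks look in the newest picture that a camera, given by its name, has taken for a name from the list of things; names that differ only in an ending like _2 or _b are one class to them, and where a whole thing is asked for, a point or a joint stands for the part that bears it (a point fixed in the world has none). Each returns a list of dicts, best first, with "score" (0 to 1); they miss things now and then, are a little off and sometimes report something else, mostly with a low value. They report only what shows in the picture. A call takes as long as a camera call. They do not tell look-alikes from the thing itself.
- arm.recognise(thing, camera): "extent" ([left, top, width, height] in pixels, round what is visible of it).
- arm.trace(thing, camera): "mask" (420x560 bool, what is visible of it) and "extent" ([left, top, width, height] in pixels, round what is visible of it).
The state is a dict: "t": time; "q": joint angles; "qd": joint speeds; "joint_efforts": joint torques, N m; "eef_pos": TCP position; "ee_rot": TCP orientation; "force": force on the tool from outside, world axes, zero at the start; "moment": the same for the moment, N m; "width": finger opening in m; "gripper_force": force on a finger pad.
Only numpy, scipy, OpenCV 4.12 (cv2) and the standard library are available. Lean on these libraries where they do the work, as an engineer would, in place of code of your own. Each camera call takes 0.05 s, during which the arm holds its last target. There are 200 camera calls.

## Working session

There is one attempt and no reset: what is moved stays moved. The work goes in short steps, Python scripts to look and compute and a shell command to move; the robot and the scene stay as the last step left them, time stands still between calls to the robot, and variables do not carry over. Pictures are saved under pics/ and viewed, at most 10 in all, crops included, and the job is handed in when it is done.

```bash
ls; mkdir -p pics; python3 - <<'E'
from station import arm
import cv2,numpy as np
s=arm.get_state();print({k:np.round(v,3) for k,v in s.items()},arm.hold_point_z)
for n in("top","side"):
    p,d=arm.grab_frame(n);cv2.imwrite(f"pics/{n}0.png",p[:,:,::-1]);np.save(f"{n}0.npy",d)
    c=arm.get_calibration(n);print(n,np.round(c["mtx"],1).tolist(),np.round(c["R"],3).tolist(),np.round(c["t"],3))
    for th in("file","carrier_grip","lever_grip","blank"):
        for r in arm.recognise(th,n)[:3]:print(th,np.round(r["extent"]),round(r["score"],2))
E
```

```text
pics
{'t': np.float64(0.0), 'q': array([-0.864,  0.359,  0.011, -0.   , -1.224, -0.288]), 'qd': array([-0.   , -0.001, -0.001,  0.   , -0.001, -0.001]), 'joint_efforts': array([-1.0000e-03, -5.8272e+01,  2.9306e+01,  6.9970e+00,  7.0000e-03,
       -0.0000e+00]), 'eef_pos': array([ 0.274, -0.616,  0.226]), 'ee_rot': array([ 3.14 , -0.   , -2.723]), 'force': array([ 0.028,  0.122, -0.365]), 'moment': array([-0.007,  0.003,  0.051]), 'gripper_force': np.float64(0.0), 'width': np.float64(0.088)} 0.0188
top [[428.2, 0.0, 278.9], [0.0, 428.2, 210.1], [0.0, 0.0, 1.0]] [[0.027, -1.0, -0.001], [-0.996, -0.027, -0.083], [0.083, 0.003, -0.997]] [-0.058  0.561  1.377]
file [195. 178.  87.  61.] 0.76
file [378. 212.  19.  36.] 0.49
carrier_grip [410. 173.  47.  44.] 0.98
carrier_grip [258. 251.  34.  40.] 0.7
carrier_grip [340. 131.  36.  37.] 0.69
lever_grip [248. 210.  29.  11.] 0.41
blank [314. 224.  32.  28.] 0.7
side [[497.5, 0.0, 271.8], [0.0, 497.5, 221.6], [0.0, 0.0, 1.0]] [[-0.984, -0.176, 0.013], [-0.132, 0.687, -0.715], [0.117, -0.705, -0.699]] [0.547 0.169 1.393]
file [225. 228.  69.  92.] 0.57
file [287. 157.  37.  18.] 0.49
carrier_grip [260. 130.  35.  23.] 0.79
carrier_grip [316. 238.  46.  34.] 0.79
carrier_grip [205. 170.  34.  22.] 0.75
lever_grip [271. 229.  10.  27.] 0.49
blank [296. 196.  27.  21.] 0.62
blank [227. 231.  66.  85.] 0.24
```

View pics/top0.png

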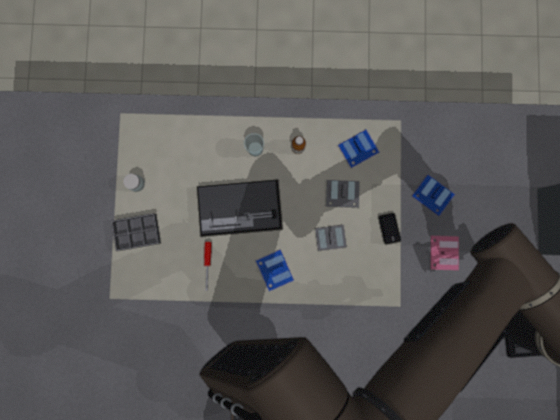

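View pics/side0.png

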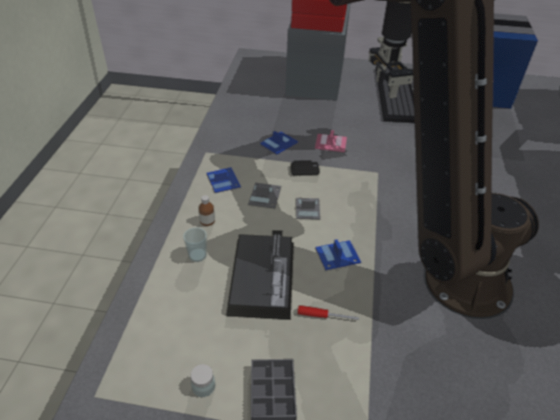

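The top view shows the file at about (240,208) with its lever at the right end. These could be taken for the carrier: grey with larger plate (342,193), smaller grey (331,237), which is probably the blank, blue (358,148), (275,270) and (434,195), and pink (445,253). By the description I choose (342,193) and check it in a close crop.

```bash
python3 - <<'E'
import cv2,numpy as np
p=cv2.imread("pics/top0.png");a=cv2.resize(p[165:260,190:370],None,fx=4.4,fy=4.4,interpolation=cv2.INTER_CUBIC)
a=cv2.convertScaleAbs(a,alpha=1.6,beta=20)
cv2.imwrite("pics/c1.png",a)
E
```

```text
(no output)
```

View pics/c1.png

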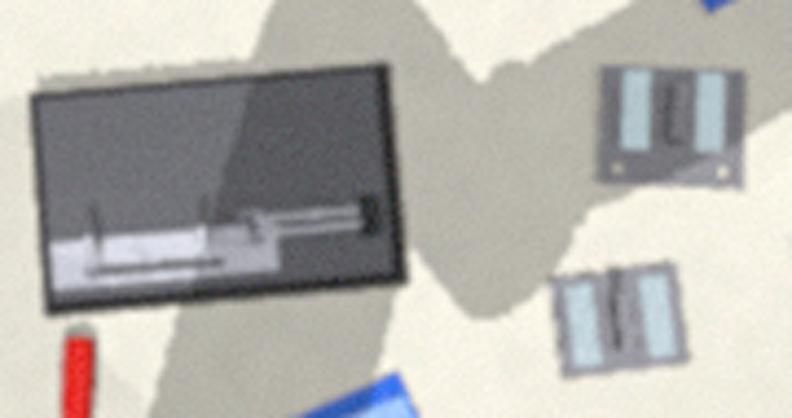

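```bash
cat > h.py <<'E'
import numpy as np,cv2
from station import arm
def cloud(n,d):
    c=arm.get_calibration(n);K=c["mtx"];h,w=d.shape
    u,v=np.meshgrid(np.arange(w),np.arange(h))
    P=np.stack([(u-K[0,2])/K[0,0]*d,(v-K[1,2])/K[1,1]*d,d],-1)
    return (P-c["t"])@c["R"]            # R^T (P-t)
def pix2plane(n,uv,z):
    c=arm.get_calibration(n);r=c["R"].T@(np.linalg.inv(c["mtx"])@[uv[0],uv[1],1]);C=-c["R"].T@c["t"]
    return C+r*(z-C[2])/r[2]
def proj(n,X):
    c=arm.get_calibration(n);p=c["mtx"]@(c["R"]@np.asarray(X)+c["t"]);return p[:2]/p[2]
def rect(pts):
    (x,y),(w,h),a=cv2.minAreaRect((pts*1000).astype(np.float32));return np.round([x,y,w,h,a],1)
E
python3 - <<'E'
from h import *
for n,bx in(("top",dict(f=(185,165,290,250),c=(322,172,364,214),b=(312,218,350,256))),("side",dict(f=(220,225,305,325),c=(245,175,285,212),b=(290,195,325,222)))):
    d=np.load(n+"0.npy");P=cloud(n,d)
    for k,(l,t,r,b) in bx.items():
        Q=P[t:b,l:r].reshape(-1,3);Q=Q[d[t:b,l:r].ravel()>0]
        print(n,k,"zmed",np.round(np.percentile(Q[:,2],[2,50,98]),4))
        for z0,z1 in((.003,.2),(.02,.2),(.03,.2),(.055,.2),(.075,.2)):
            m=(Q[:,2]>z0)&(Q[:,2]<z1)
            if m.sum()>3:print("  z>",z0,m.sum(),rect(Q[m,:2]),np.round(Q[m].mean(0),4),Q[m,2].max().round(4))
p=cv2.imread("pics/top0.png")
for a in((330.2,203.2),(354.1,204.1)):
    u,v=map(round,a);g=p[v-4:v+5,u-4:u+5].min(2);print(g)
for th in("lever_grip","post_left","rings"):
  for n in("top","side"):
    print(th,n,[(np.round(r["extent"],1).tolist(),round(r["score"],2)) for r in arm.recognise(th,n)[:3]])
E
```

```text
top f zmed [-0.0045  0.0057  0.0572]
  z> 0.003 5359 [571.6  98.  280.1 347.5   1.5] [0.5657 0.092  0.0315] 0.091
  z> 0.02 3951 [543.7  88.5 206.5 262.4   6.6] [0.5652 0.0914 0.0407] 0.091
  z> 0.03 3893 [552.1  89.5 189.6 262.4   6.6] [0.5667 0.0905 0.041 ] 0.091
  z> 0.055 180 [528.5  70.8  31.5 209.8  11.2] [0.5373 0.0329 0.0704] 0.091
  z> 0.075 37 [527.6  71.   27.6 209.1  10.1] [0.528  0.0791 0.0813] 0.091
top c zmed [-0.0041  0.0036  0.0387]
  z> 0.003 947 [ 628.5 -252.5  137.7  137.4    1.3] [ 0.626  -0.251   0.0087] 0.0458
  z> 0.02 66 [ 6.311e+02 -2.497e+02  4.200e+01  1.190e+01  4.000e-01] [ 0.6305 -0.2491  0.0369] 0.0458
  z> 0.03 51 [ 631.8 -250.4   10.7   40.7   89.6] [ 0.6318 -0.2501  0.0402] 0.0458
top b zmed [-0.0042  0.0032  0.0392]
  z> 0.003 744 [ 481.1 -215.   122.3  122.4    1.2] [ 0.4788 -0.2126  0.009 ] 0.0445
  z> 0.02 60 [ 477.  -212.8   42.7   12.7    6.7] [ 0.4771 -0.2122  0.0382] 0.0445
  z> 0.03 56 [ 477.  -212.8   42.1   12.5    3.2] [ 0.4773 -0.2125  0.0393] 0.0445
side f zmed [-0.0025  0.0335  0.0666]
  z> 0.003 5920 [571.8  67.  259.1 363.6  10.8] [
[... 1211 characters left out ...]
 84  82  97]
 [ 77  79  83  84  83  83  85  81  97]
 [ 86  85  85  92  96  87  81  86  94]
 [ 84  84  88 108 110  95  82  80  98]
 [ 87  86  86 108 111  95  80  83  98]
 [ 82  80  86  97  96  88  80  83  96]
 [ 87  87  87  82  86  83  84  83  96]
 [107 102  97  97  98 106 104  98  99]
 [128 125 118 117 118 121 122 114 115]]
lever_grip top [([248.0, 209.8, 28.9, 10.9], 0.41)]
lever_grip side [([271.3, 228.8, 10.1, 26.8], 0.49)]
post_left top [([197.7, 183.8, 82.6, 54.1], 0.87), ([377.9, 213.5, 18.4, 32.3], 0.65)]
post_left side [([227.9, 231.7, 63.4, 88.7], 0.85), ([295.4, 301.5, 58.3, 16.6], 0.21)]
rings top [([325.1, 179.3, 30.3, 29.1], 0.22)]
rings side [([228.1, 228.9, 64.3, 91.7], 0.53)]
```

```bash
python3 - <<'E'
import cv2,numpy as np
p=cv2.imread("pics/side0.png");a=cv2.resize(p[175:325,205:325],None,fx=4,fy=4,interpolation=cv2.INTER_CUBIC)
b=cv2.imread("pics/top0.png");b=cv2.resize(b[195:240,195:285],None,fx=3.5,fy=3.5,interpolation=cv2.INTER_CUBIC)
o=np.zeros((600,800,3),np.uint8);o[:600,:480]=a;o[:158,485:800]=b
cv2.imwrite("pics/c2.png",cv2.convertScaleAbs(o,alpha=2,beta=20))
E
```

```text
(no output)
```

View pics/c2.png

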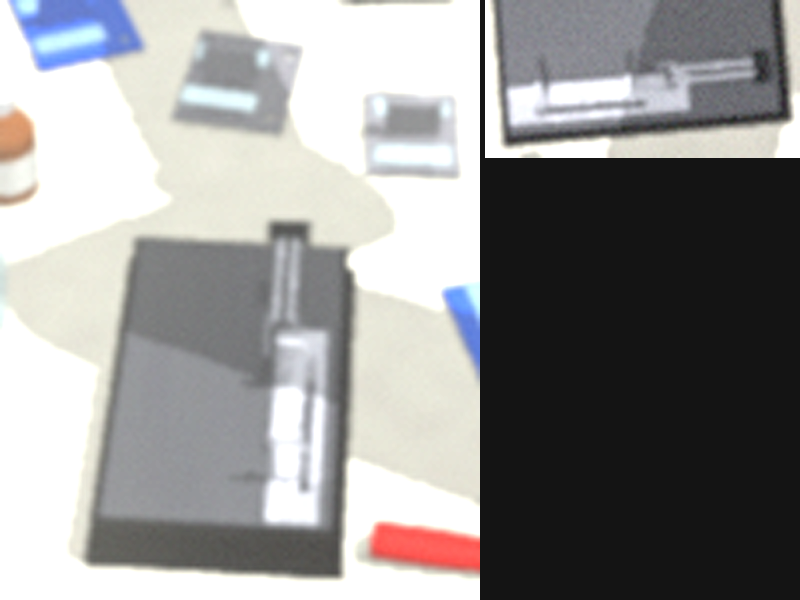

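```bash
python3 - <<'E'
from h import *
for n,(l,t,r,b) in(("top",(185,165,290,250)),("side",(220,220,305,325))):
    d=np.load(n+"0.npy");P=cloud(n,d)[t:b,l:r]
    m=((P[...,2]>.027)&(P[...,2]<.1)).astype(np.uint8)
    m=cv2.morphologyEx(m,cv2.MORPH_OPEN,np.ones((9,9)))
    c=max(cv2.findContours(m,0,1)[0],key=cv2.contourArea)[:,0]+[l,t]
    X=np.array([pix2plane(n,q,.036)[:2] for q in c]);print(n,"bed",rect(X))
    Q=P.reshape(-1,3);Q=Q[Q[:,2]>.066];
    lab=np.zeros(len(Q),int)
    from scipy.cluster.hierarchy import fcluster,linkage
    lab=fcluster(linkage(Q[:,:2]),.009,'distance')
    for k in set(lab):
        q=Q[lab==k]
        if len(q)>4:print("  ",len(q),q.mean(0).round(4),q.min(0).round(4),q.max(0).round(4))
# holes
p=cv2.imread("pics/top0.png")
for a in((330,203),(354,204)):
    u,v=a;g=p[v-2:v+3,u-2:u+3].min(2).astype(float);g-=np.median(p[v-4:v+2,u-4:u+5].min(2));g=np.clip(g-4,0,None)
    U,V=np.meshgrid(range(u-2,u+3),range(v-2,v+3));c=((g*U).sum()/g.sum(),(g*V).sum()/g.sum())
    print("hole",np.round(c,2),pix2plane("top",c,.003).round(4))
# rib top in side/top by cloud midpoint with z>0.03 -> top plane
E
```

```text
top bed [567.3  90.9 157.9 261.7   6.6]
   32 [ 0.4453 -0.0472  1.4193] [ 0.4453 -0.0472  1.4193] [ 0.4453 -0.0472  1.4193]
   16 [0.5132 0.172  0.0828] [0.4991 0.1693 0.07  ] [0.5244 0.1745 0.091 ]
   12 [0.5216 0.0926 0.0815] [0.5101 0.0904 0.0708] [0.5321 0.0942 0.0908]
   93 [ 0.5433 -0.0041  0.0712] [ 0.5312 -0.0309  0.066 ] [0.561  0.0454 0.0779]
side bed [568.4  93.4 157.7 267.2   6.8]
   30 [0.3978 0.9618 1.0884] [0.3978 0.9618 1.0884] [0.3978 0.9618 1.0884]
   34 [0.5143 0.1731 0.0788] [0.5014 0.1667 0.0662] [0.5253 0.1796 0.0884]
   31 [0.5224 0.0937 0.0787] [0.5089 0.0901 0.0664] [0.534  0.097  0.0889]
   104 [ 0.5444 -0.0056  0.0706] [ 0.532  -0.0317  0.066 ] [0.561  0.0431 0.0793]
   16 [0.5375 0.0609 0.068 ] [0.5259 0.0509 0.0662] [0.5475 0.0711 0.0733]
hole [329.87 202.86] [ 0.5925 -0.211   0.003 ]
hole [353.69 203.57] [ 0.5923 -0.2901  0.003 ]
```

Both cameras agree. The file origin is about (0.528, 0.134) with yaw about 6.3°. The barrel is at (0.546, -0.025, 0.068). The chosen carrier shows its two holes, with the rib at about (0.632, -0.250) and yaw near 0. I'll go above the barrel.

```bash
python3 -m crank '[[[-19.54,17.18,0,-14.46],[-19.54,17.18,0,-14.46],[-19.54,17.18,0,-14.46],[-19.54,17.18,0,-14.46],[-19.54,17.18,0,-14.46],[-19.54,17.18,0,-14.46],[-19.54,17.18,0,-14.46],[-19.54,17.18,0,-14.46],[-19.54,17.18,0,-14.46],[-19.54,17.18,0,-14.46],[-19.54,17.18,0,-14.46],[-19.54,17.18,0,-14.46]]]' 0 20
```

```text
t: 2.3
eef_pos: [0.5467, -0.0239, 0.2264]
ee_rot: [3.141, -0.0, -1.458]
force: [-0.6, 0.6, 0.1]
width: 0.0875
gripper_force: 0.0
```

```bash
python3 -m crank '[[[0.04,0,3,0],[0.04,0,5,0],[0.04,0,6.3,0],[0.04,0,6.9,0],[0.04,0,6.95,0],[0.04,0,6.95,0]]]' 0 20 && python3 -m crank '[[[0,0,0,0],[0,0,0,0],[0,0,0,0],[0,0,0,0],[0,0,0,0],[0,0,0,0]]]' 1 20
```

```text
t: 3.05
eef_pos: [0.5473, -0.0266, 0.0543]
ee_rot: [-3.139, 0.0, -1.461]
force: [-0.4, -0.3, 0.5]
width: 0.0876
gripper_force: 0.0
t: 3.8
eef_pos: [0.5462, -0.0266, 0.0527]
ee_rot: [3.141, -0.0, -1.461]
force: [-0.0, -0.1, 0.1]
width: 0.0334
gripper_force: 0.0
```

```bash
python3 -m crank '[[[0,0,0,0],[0,0,0,0],[0,0,0,0],[0,0,-0.1,0],[0,0,-0.2,0],[0,0,-0.3,0],[0,0,-0.4,0],[0,0,-0.4,0]]]' 1 20; python3 - <<'E'
import numpy as np
for a in np.arange(0,1.2,.1):print(round(a,2),np.round([(-85.2+85.2)*0+ (85.0-85.2*np.cos(.0705+a))/-25,-(85.2*np.sin(.0705+a)-6)/25],2))
E
```

```text
t: 4.8
eef_pos: [0.5466, -0.0248, 0.0641]
ee_rot: [-3.14, 0.002, -1.46]
force: [-2.1, 11.8, 7.4]
width: 0.0299
gripper_force: 20.0
0.0 [-0. -0.]
0.1 [-0.04 -0.34]
0.2 [-0.12 -0.67]
0.3 [-0.22 -0.99]
0.4 [-0.36 -1.3 ]
0.5 [-0.53 -1.6 ]
0.6 [-0.73 -1.88]
0.7 [-0.95 -2.13]
0.8 [-1.2  -2.37]
0.9 [-1.47 -2.57]
1.0 [-1.77 -2.75]
1.1 [-2.07 -2.9 ]
```

```bash
python3 -m crank '[[[-0.12,0,-0.27,0],[-0.22,0,-0.59,0],[-0.36,0,-0.9,0],[-0.53,0,-1.2,0],[-0.73,0,-1.48,0],[-0.95,0,-1.73,0],[-1.2,0,-1.97,0],[-1.47,0,-2.17,0],[-1.77,0,-2.35,0],[-2.07,0,-2.5,0],[-2.2,0,-2.56,0],[-2.2,0,-2.56,0]]]' 1 8
```

```text
t: 6.3
eef_pos: [0.5403, 0.027, 0.1266]
ee_rot: [3.141, -0.002, -1.461]
force: [7.5, -5.3, -7.4]
width: 0.0301
gripper_force: 8.0
```

```bash
python3 - <<'E'
from h import *
for n in("top","side"):
    p,d=arm.grab_frame(n);cv2.imwrite(f"pics/{n}1.png",p[:,:,::-1]);np.save(n+"1.npy",d)
a=cv2.imread("pics/side1.png")[175:325,205:325]
cv2.imwrite("pics/c3.png",cv2.convertScaleAbs(cv2.resize(a,None,fx=4,fy=4,interpolation=2),alpha=2,beta=20))
E
```

```text
(no output)
```

View pics/c3.png

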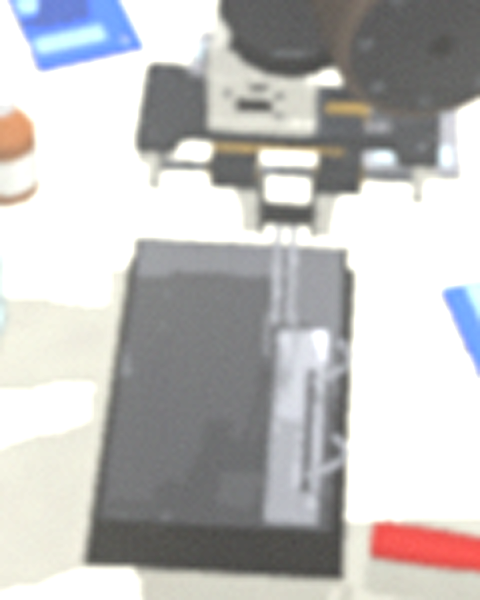

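The rings have swung open, leaning to -x past the file's right edge in the crop at about (335,360) and (335,455). I'll release and rise.

```bash
python3 -m crank '[[[0,0,0,0],[0,0,0,0],[0,0,0,0],[0,0,0,0],[0,0,0,0],[0,0,0,0],[0,0,-1.5,0],[0,0,-3,0],[0,0,-5,0],[0,0,-5,0]]]' 0 20
```

```text
t: 7.65
eef_pos: [0.5423, 0.0285, 0.2562]
ee_rot: [-3.134, 0.001, -1.46]
force: [-0.1, 0.7, -0.6]
width: 0.088
gripper_force: 0.0
```

```bash
python3 -m crank '[[[11.52,-2.75,0,-16.73],[11.52,-2.75,0,-16.73],[11.52,-2.75,0,-16.73],[11.52,-2.75,0,-16.73],[11.52,-2.75,0,-16.73],[11.52,-2.75,0,-16.73],[11.52,-2.75,0,-16.73],[11.52,-2.75,0,-16.73],[11.52,-2.75,0,-16.73],[11.52,-2.75,0,-16.73]]]' 0 20; python3 - <<'E'
from h import *
from scipy.cluster.hierarchy import fcluster,linkage
for n,(l,t,r,b) in(("top",(185,165,290,250)),("side",(220,190,325,325))):
    p,d=arm.grab_frame(n);cv2.imwrite(f"pics/{n}2.png",p[:,:,::-1]);np.save(n+"2.npy",d)
    P=cloud(n,d)[t:b,l:r].reshape(-1,3);Q=P[(P[:,2]>.056)&(P[:,2]<.17)]
    lab=fcluster(linkage(Q[:,:2]),.009,'distance')
    for k in set(lab):
        q=Q[lab==k]
        if len(q)>2:print(n,len(q),q.mean(0).round(4),q.min(0).round(4),q.max(0).round(4))
E
```

```text
t: 8.9
eef_pos: [0.64, -0.2505, 0.2514]
ee_rot: [-3.141, 0.001, -0.004]
force: [-0.2, 0.1, 0.9]
width: 0.0878
gripper_force: 0.0
top 4 [0.5226 0.1721 0.0721] [0.5207 0.1711 0.0643] [0.5247 0.1729 0.0782]
top 13 [0.4827 0.1685 0.0692] [0.4738 0.166  0.0561] [0.4934 0.1717 0.0907]
top 8 [0.4906 0.0887 0.0718] [0.4853 0.0868 0.058 ] [0.4986 0.09   0.0887]
top 4 [0.5309 0.0933 0.0749] [0.5291 0.0914 0.0645] [0.5322 0.0945 0.0789]
top 14 [0.5423 0.0388 0.1351] [0.531  0.0341 0.1098] [0.5529 0.0453 0.1512]
top 6 [0.5408 0.0624 0.0648] [0.534  0.0611 0.0625] [0.5469 0.0679 0.0684]
side 21 [0.49   0.0899 0.074 ] [0.485  0.085  0.0573] [0.5007 0.0933 0.0878]
side 13 [0.5319 0.0954 0.0677] [0.5302 0.0904 0.0567] [0.5335 0.0977 0.0776]
side 188 [0.5388 0.0441 0.1128] [0.5251 0.0239 0.06  ] [0.5546 0.0724 0.1542]
side 13 [0.5234 0.1747 0.0696] [0.5219 0.1693 0.0576] [0.5248 0.1782 0.0799]
side 22 [0.4813 0.1699 0.0731] [0.4759 0.1678 0.057 ] [0.4911 0.1729 0.0911]
```

```bash
python3 -m crank '[[[0.04,0,2.4,0],[0.04,0,4.8,0],[0.04,0,7,0],[0.04,0,8.5,0],[0.04,0,9.2,0],[0.04,0,9.55,0],[0.04,0,9.55,0],[0.04,0,9.55,0]]]' 0 30; python3 -m crank '[[[0,0,0,0],[0,0,0,0],[0,0,0,0],[0,0,0,0],[0,0,0,0],[0,0,0,0],[0,0,0,0],[0,0,0,0],[0,0,0,0],[0,0,0,0],[0,0,0,0]]]' 1 30
```

```text
t: 10.0
eef_pos: [0.6422, -0.2508, 0.0148]
ee_rot: [3.141, -0.003, -0.001]
force: [0.5, -0.2, 0.8]
width: 0.088
gripper_force: 0.0
t: 11.38
eef_pos: [0.6411, -0.2507, 0.0131]
ee_rot: [3.142, -0.0, -0.001]
force: [0.4, -0.9, -0.7]
width: 0.0119
gripper_force: 30.0
```

```bash
python3 -m crank '[[[0,0,-0.6,0],[0,0,-2,0],[0,0,-4,0],[0,0,-6,0],[0,0,-7.5,0],[0,0,-7.5,0]]]' 1 30; python3 -m crank '[[[0,-1,0,0],[-0.3,-3,0,-0.4],[-0.6,-5,0,-0.8],[-1.2,-7,0,-1.22],[-1.6,-9,0,-1.22],[-2.2,-11,0,-1.22],[-2.63,-13,0,-1.22],[-2.63,-14.5,0,-1.22],[-2.63,-15.55,0,-1.22],[-2.63,-15.55,0,-1.22],[-2.63,-15.55,0,-1.22]]]' 1 30;  python3 - <<'E'
from h import *
for n in("top","side"):
    p,d=arm.grab_frame(n);cv2.imwrite(f"pics/{n}3.png",p[:,:,::-1]);np.save(n+"3.npy",d)
o=np.zeros((600,800,3),np.uint8)
o[:,:480]=cv2.resize(cv2.imread("pics/side3.png")[180:330,205:325],(480,600),interpolation=2)
o[:400,484:800]=cv2.resize(cv2.imread("pics/top3.png")[150:250,195:274],(316,400),interpolation=2)
cv2.imwrite("pics/c4.png",cv2.convertScaleAbs(o,alpha=2,beta=20))
E
```

```text
t: 12.12
eef_pos: [0.6429, -0.2511, 0.206]
ee_rot: [3.14, -0.008, -0.001]
force: [0.6, 0.6, -1.6]
width: 0.0117
gripper_force: 30.0
t: 13.5
eef_pos: [0.5752, 0.1378, 0.2001]
ee_rot: [3.141, 0.001, 0.106]
force: [1.2, -0.6, -1.2]
width: 0.012
gripper_force: 30.0
```

View pics/c4.png

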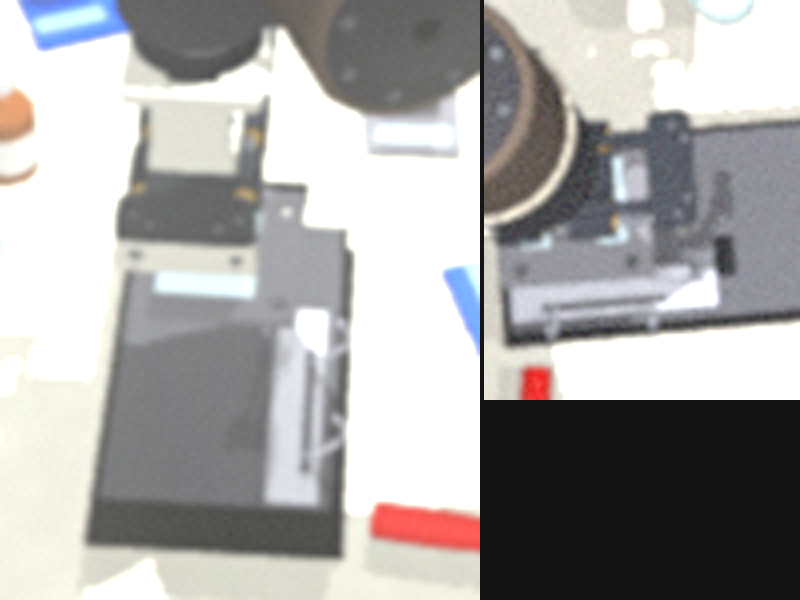

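```bash
python3 - <<'E'
from h import *
t=cv2.cvtColor(cv2.imread("pics/top3.png"),6).astype(float);s=cv2.cvtColor(cv2.imread("pics/side3.png"),6).astype(float)
for n,g,pts in(("top",t,[(521-484,271),(632-484,262)]),("side",s,[(281,302),(287,211)])):
    o=(195,150) if n=="top" else (205,180)
    for a in pts:
        u0,v0=[(k+.5)/4-.5+w for k,w in zip(a,o)];u,v=round(u0),round(v0)
        w=g[v-3:v+4,u-3:u+4]; bg=np.median(w);e=np.abs(w-bg);e=np.clip(e-0.4*e[1:6,1:6].max(),0,None)
        e[[0,-1]]=0;e[:,[0,-1]]=0
        U,V=np.meshgrid(range(u-3,u+4),range(v-3,v+4));c=((e*U).sum()/e.sum(),(e*V).sum()/e.sum())
        print(n,(round(u0,1),round(v0,1)),np.round(c,1),pix2plane(n,(u0,v0),.19).round(4),pix2plane(n,c,.19).round(4))
        if n=="side":print(w.astype(int))
E
```

```text
top (203.9, 217.4) [203.9 217.2] [0.5215 0.1723 0.19  ] [0.522  0.1722 0.19  ]
top (231.6, 215.1) [231.5 214.9] [0.5301 0.0927 0.19  ] [0.5306 0.0931 0.19  ]
side (274.9, 255.1) [274.5 255.8] [0.5202 0.1689 0.19  ] [0.5206 0.1711 0.19  ]
[[74 73 74 74 73 73 74]
 [74 72 72 73 73 74 73]
 [70 70 68 68 71 74 73]
 [68 68 65 64 66 71 71]
 [69 65 61 63 65 70 74]
 [71 68 66 67 70 72 79]
 [72 71 72 71 72 72 84]]
side (276.4, 232.4) [276.2 232.5] [0.5296 0.0925 0.19  ] [0.5299 0.0931 0.19  ]
[[ 75  74  73  73  74  73  72]
 [ 74  73  73  72  71  73  72]
 [ 72  71  75  81  80  73  70]
 [ 73  74  88 101  96  79  73]
 [ 73  77  90 101  95  80  73]
 [ 75  75  79  86  83  77  75]
 [ 73  74  74  76  75  74  74]]
```

```bash
python3 -m crank '[[[0.04,-0.02,1.5,0],[0.04,-0.02,3,0],[0.04,-0.02,4,0],[0.04,-0.02,4.15,0],[0.04,-0.02,4.15,0]]]' 1 30;python3 -m crank '[[[0,0,0.2,0],[0,0,0.4,0],[0,0,0.6,0],[0,0,0.6,0]]]' 1 30
```

```text
t: 14.22
eef_pos: [0.5772, 0.1384, 0.0975]
ee_rot: [3.142, -0.001, 0.105]
force: [0.4, 1.1, -1.2]
width: 0.012
gripper_force: 30.0
t: 14.72
eef_pos: [0.5763, 0.1386, 0.0813]
ee_rot: [3.141, 0.001, 0.106]
force: [0.4, -0.3, -1.2]
width: 0.0117
gripper_force: 30.0
```

```bash
python3 -m crank '[[[0,0,0.3,0],[0,0,0.6,0],[0,0,0.9,0],[0,0,1.05,0],[0,0,1.1,0],[0,0,1.13,0],[0,0,1.13,0]]]' 1 30
```

```text
t: 15.6
eef_pos: [0.5768, 0.1388, 0.0537]
ee_rot: [-3.141, -0.0, 0.105]
force: [-1.3, 0.6, -1.6]
width: 0.0118
gripper_force: 30.0
```

```bash
python3 -m crank '[[[0,0,0.04,0],[0,0,0.06,0],[0,0,0.06,0],[0,0,0.06,0]]]' 1 30; python3 -m crank '[[[0,0,0,0],[0,0,0,0],[0,0,0,0],[0,0,0,0],[0,0,0,0],[0,0,-2,0],[0,0,-4,0],[0,0,-6.5,0],[0,0,-6.5,0]]]' 0.5 20; python3 - <<'E'
from h import *
d={}
for n,(l,t,r,b) in(("top",(185,165,290,250)),):
    p,d=arm.grab_frame(n);P=cloud(n,d)[t:b,l:r].reshape(-1,3)
p,d=arm.grab_frame("side");cv2.imwrite("pics/side4.png",p[:,:,::-1]);np.save("side4.npy",d)
cv2.imwrite("pics/c5.png",cv2.convertScaleAbs(cv2.resize(p[180:330,205:325,::-1],(480,600),interpolation=2),alpha=2,beta=20))
E
```

```text
t: 16.1
eef_pos: [0.5769, 0.1389, 0.0523]
ee_rot: [-3.141, -0.0, 0.106]
force: [0.5, 0.2, 1.7]
width: 0.0122
gripper_force: 30.0
t: 17.23
eef_pos: [0.5794, 0.1399, 0.2206]
ee_rot: [-3.138, -0.01, 0.106]
force: [0.0, 0.0, -2.1]
width: 0.0437
gripper_force: 0.0
```

View pics/c5.png

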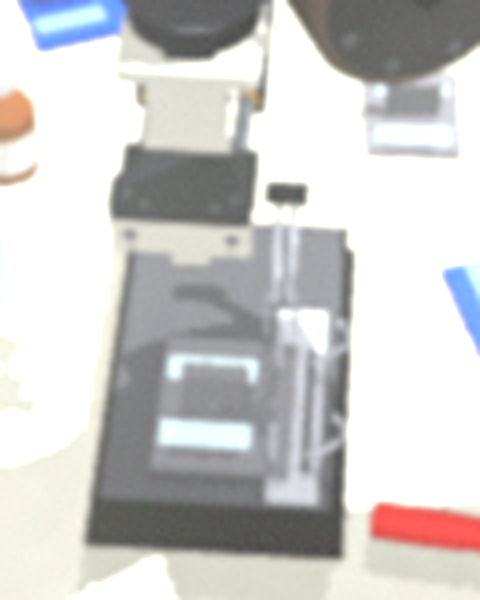

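The carrier lies on the file, with the rib near (205,390) and the holes at the posts' line. The lever barrel stands at (287,193) and the rings are still open. Next I'll move over the barrel.

```bash
python3 -m crank '[[[-1.98,4.23,0,17.96],[-1.98,4.23,0,17.96],[-1.98,4.23,0,17.96],[-1.98,4.23,0,17.96],[-1.98,4.23,0,17.96],[-1.98,4.23,0,17.96],[-1.98,4.23,0,17.96],[-1.98,4.23,0,17.96],[-1.98,4.23,0,17.96],[-1.98,4.23,0,17.96],[-1.98,4.23,0,17.96]]]' 0 20; python3 - <<'E'
from h import *
P=cloud("side",np.load("side4.npy"))
for y in(-40,40):
  for x in(0,20,60):
    c,s=np.cos(.1065),np.sin(.1065);X=np.array([.5272+c*x/1e3-s*y/1e3,.1339+s*x/1e3+c*y/1e3,.046]);u,v=np.round(proj("side",X)).astype(int);print(x,y,np.median(P[v-1:v+2,u-1:u+2,2]).round(4))
E
```

```text
t: 18.7
eef_pos: [0.5382, 0.0283, 0.2137]
ee_rot: [3.14, -0.0, -1.46]
force: [0.0, 1.3, 0.8]
width: 0.0879
gripper_force: 0.0
0 -40 0.0471
20 -40 0.0471
60 -40 0.0476
0 40 0.0475
20 40 0.0475
60 40 0.0473
```

```bash
python3 -m crank '[[[0,0,1.5,0],[0,0,3,0],[0,0,3.6,0],[0,0,3.6,0]]]' 0 25;  python3 -m crank '[[[0,0,0,0],[0,0,0,0],[0,0,0,0],[0,0,0,0],[0,0,0,0],[0,0,0,0],[0,0,0,0],[0,0,0,0],[0,0,0,0]]]' 1 25; python3 - <<'E'
import numpy as np
for a in np.arange(1.15,-.01,-.1):print(round(a,2),np.round([(85.2*np.cos(.0705+a)-85.2*np.cos(1.2205))/25,(-85.2*np.sin(.0705+a)+85.2*np.sin(1.2205))/25],2))
E
```

```text
t: 19.2
eef_pos: [0.5383, 0.0281, 0.124]
ee_rot: [3.14, -0.001, -1.461]
force: [0.4, -0.5, 0.7]
width: 0.0873
gripper_force: 0.0
t: 20.32
eef_pos: [0.5402, 0.0288, 0.1248]
ee_rot: [-3.139, 0.0, -1.461]
force: [5.0, -0.1, -4.1]
width: 0.0294
gripper_force: 25.0
1.15 [0. 0.]
1.05 [0.31 0.13]
0.95 [0.61 0.3 ]
0.85 [0.89 0.49]
0.75 [1.15 0.71]
0.65 [1.39 0.95]
0.55 [1.6  1.22]
0.45 [1.79 1.51]
0.35 [1.94 1.81]
0.25 [2.06 2.13]
0.15 [2.16 2.46]
0.05 [2.21 2.79]
```

```bash
python3 -m crank '[[[0.16,0,0.06,0],[0.31,0,0.13,0],[0.46,0,0.21,0],[0.61,0,0.3,0],[0.75,0,0.39,0],[0.89,0,0.49,0],[1.02,0,0.6,0],[1.15,0,0.71,0],[1.27,0,0.83,0],[1.39,0,0.95,0],[1.39,0,0.95,0]]]' 1 25
```

```text
t: 21.7
eef_pos: [0.5442, -0.0043, 0.1015]
ee_rot: [-3.138, 0.002, -1.461]
force: [0.5, 9.6, 4.4]
width: 0.0297
gripper_force: 25.0
```

```bash
python3 -m crank '[[[0.11,0,0.13,0],[0.21,0,0.28,0],[0.31,0,0.43,0],[0.4,0,0.6,0],[0.48,0,0.75,0],[0.55,0,0.9,0],[0.55,0,0.98,0],[0.55,0,0.98,0]]]' 1 25
```

```text
t: 22.7
eef_pos: [0.5459, -0.0186, 0.0778]
ee_rot: [-3.137, 0.001, -1.461]
force: [-0.2, 6.3, 10.1]
width: 0.0298
gripper_force: 25.0
```

```bash
python3 -m crank '[[[0.05,0,0.12,0],[0.1,0,0.24,0],[0.13,0,0.36,0],[0.16,0,0.48,0],[0.18,0,0.56,0],[0.18,0,0.56,0]]]' 1 25
```

```text
t: 23.45
eef_pos: [0.5465, -0.0239, 0.0643]
ee_rot: [-3.137, -0.0, -1.461]
force: [-1.0, 0.1, 13.2]
width: 0.0293
gripper_force: 25.0
```

```bash
python3 -m crank '[[[0.02,0,0.1,0],[0.04,0,0.2,0],[0.06,0,0.3,0],[0.06,0,0.4,0],[0.06,0,0.4,0]]]' 1 25
```

```text
t: 24.08
eef_pos: [0.5468, -0.0265, 0.0546]
ee_rot: [-3.137, -0.001, -1.46]
force: [-0.3, -5.4, 17.5]
width: 0.0294
gripper_force: 25.0
```

```bash
python3 -m crank '[[[0.06,0,0,0],[0.1,0,0,0],[0.1,0,0,0]]]' 1 18; python3 - <<'E'
from h import *
p,d=arm.grab_frame("side");np.save("side5.npy",d);P=cloud("side",d);P0=cloud("side",np.load("side4.npy"))
for (x,y) in((0,0.0),(20,-40),(60,40),(-15,65),(80,-80),(90,0)):
    c,s=np.cos(.1065),np.sin(.1065);X=np.array([.5272+c*x/1e3-s*y/1e3,.1339+s*x/1e3+c*y/1e3,.044]);u,v=np.round(proj("side",X)).astype(int)
    print(x,y,np.median(P0[v-1:v+2,u-1:u+2,2]).round(4),np.median(P[v-1:v+2,u-1:u+2,2]).round(4))
E
```

```text
t: 24.45
eef_pos: [0.547, -0.0279, 0.0544]
ee_rot: [-3.137, -0.0, -1.461]
force: [-1.2, 1.6, 13.7]
width: 0.03
gripper_force: 18.0
0 0.0 0.0465 0.0303
20 -40 0.0485 0.0321
60 40 0.0473 0.0332
-15 65 0.041 0.0274
80 -80 0.0417 0.0269
90 0 0.0412 0.0253
```

```bash
python3 -m crank '[[[0.02,0,0.08,0],[0.03,0,0.14,0],[0.03,0,0.14,0]]]' 1 18; python3 -m crank '[[[0.02,0,0.06,0],[0.03,0,0.1,0],[0.03,0,0.1,0]]]' 1 18
```

```text
t: 24.88
eef_pos: [0.5471, -0.0288, 0.0508]
ee_rot: [-3.137, -0.0, -1.461]
force: [-0.7, 0.5, 13.0]
width: 0.0296
gripper_force: 18.0
t: 25.25
eef_pos: [0.5472, -0.0296, 0.0483]
ee_rot: [-3.137, -0.0, -1.461]
force: [-0.3, -1.1, 14.2]
width: 0.0298
gripper_force: 18.0
```

```bash
python3 -m crank '[[[0.02,0,0.06,0],[0.04,0,0.12,0],[0.04,0,0.12,0]]]' 1 18; python3 -m crank '[[[0.01,0,0.06,0],[0.02,0,0.12,0],[0.02,0,0.12,0]]]' 1 18
```

```text
t: 25.62
eef_pos: [0.5473, -0.0304, 0.0453]
ee_rot: [-3.137, -0.0, -1.461]
force: [-1.1, 0.4, 13.5]
width: 0.0297
gripper_force: 18.0
t: 26.0
eef_pos: [0.5473, -0.0311, 0.0423]
ee_rot: [-3.137, -0.0, -1.461]
force: [-0.9, -0.2, 13.6]
width: 0.0298
gripper_force: 18.0
```

```bash
python3 -m crank '[[[0,0,0.06,0],[0,0,0.12,0],[0,0,0.12,0]]]' 1 18; python3 -m crank '[[[0,0,0.06,0],[0,0,0.12,0],[0,0,0.12,0]]]' 1 18; python3 - <<'E'
from h import *
p,d=arm.grab_frame("side");np.save("side6.npy",d);P=cloud("side",d);P0=cloud("side",np.load("side4.npy"))
for (x,y) in((-15,65),(80,-80),(90,0)):
    c,s=np.cos(.1065),np.sin(.1065);X=np.array([.5272+c*x/1e3-s*y/1e3,.1339+s*x/1e3+c*y/1e3,.044]);u,v=np.round(proj("side",X)).astype(int)
    print(x,y,np.median(P0[v-1:v+2,u-1:u+2,2]).round(4),np.median(P[v-1:v+2,u-1:u+2,2]).round(4))
cv2.imwrite("pics/c6.png",cv2.convertScaleAbs(cv2.resize(p[180:330,205:325,::-1],(480,600),interpolation=2),alpha=2,beta=20))
E
```

```text
t: 26.38
eef_pos: [0.5474, -0.0316, 0.0394]
ee_rot: [-3.137, -0.001, -1.46]
force: [0.1, -4.0, 14.3]
width: 0.0296
gripper_force: 18.0
t: 26.75
eef_pos: [0.5474, -0.0322, 0.0364]
ee_rot: [-3.138, -0.002, -1.46]
force: [0.8, -9.6, 11.3]
width: 0.0298
gripper_force: 18.0
-15 65 0.041 0.0274
80 -80 0.0417 0.0272
90 0 0.0412 0.0275
```

View pics/c6.png

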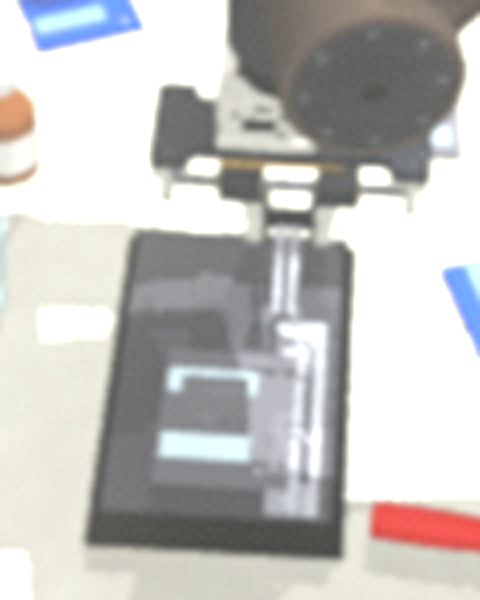

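```bash
python3 -m crank '[[[0.05,0,0.02,0],[0.08,0,0.04,0],[0.1,0,0.06,0],[0.1,0,0.06,0]]]' 1 18; python3 -m crank '[[[0.03,0,0.06,0],[0.03,0,0.1,0],[0.03,0,0.1,0]]]' 1 18
```

```text
t: 27.3
eef_pos: [0.5475, -0.0327, 0.034]
ee_rot: [-3.137, 0.001, -1.461]
force: [0.2, 4.5, 6.3]
width: 0.0297
gripper_force: 18.0
t: 27.68
eef_pos: [0.5475, -0.0328, 0.0316]
ee_rot: [-3.137, 0.001, -1.461]
force: [-0.6, 8.5, 9.4]
width: 0.0296
gripper_force: 18.0
```

```bash
python3 -m crank '[[[-0.05,0,-0.1,0],[-0.08,0,-0.2,0],[-0.08,0,-0.2,0]]]' 1 18
```

```text
t: 28.05
eef_pos: [0.5474, -0.0326, 0.0367]
ee_rot: [-3.138, -0.001, -1.461]
force: [3.8, -4.5, 5.0]
width: 0.0299
gripper_force: 18.0
```

Stiffness is now about the foam's alone (1 N/mm), so the lever has locked. I'll release and rise.

```bash
python3 -m crank '[[[0,0,0,0],[0,0,0,0],[0,0,0,0],[0,0,0,0],[0,0,0,0],[0,0,0,0],[0,0,-2,0],[0,0,-4,0],[0,0,-7,0],[0,0,-8,0],[8,0,-8,0],[8,0,-8,0]]]' 0 18;  python3 - <<'E'
from h import *
from scipy.cluster.hierarchy import fcluster,linkage
for n,(l,t,r,b) in(("top",(185,165,290,250)),("side",(220,190,325,325))):
    p,d=arm.grab_frame(n);P=cloud(n,d)[t:b,l:r].reshape(-1,3);Q=P[(P[:,2]>.056)&(P[:,2]<.17)]
    lab=fcluster(linkage(Q[:,:2]),.009,'distance')
    for k in set(lab):
        q=Q[lab==k]
        if len(q)>2:print(n,len(q),q.mean(0).round(4),q.min(0).round(4),q.max(0).round(4))
cv2.imwrite("pics/c7.png",cv2.convertScaleAbs(cv2.resize(p[180:330,205:325,::-1],(480,600),interpolation=2),alpha=2,beta=20))
E
```

```text
t: 29.55
eef_pos: [0.5574, -0.157, 0.2346]
ee_rot: [3.139, 0.001, -1.46]
force: [0.8, 0.5, -0.4]
width: 0.0879
gripper_force: 0.0
top 15 [0.5125 0.1724 0.0817] [0.4992 0.1693 0.0686] [0.5236 0.1746 0.0892]
top 18 [ 0.5367 -0.0268  0.072 ] [ 0.5322 -0.034   0.0587] [ 0.5425 -0.0181  0.0794]
side 42 [0.5222 0.0936 0.0741] [0.5087 0.0889 0.0569] [0.534  0.1002 0.0884]
side 159 [0.5423 0.0131 0.0685] [ 0.5252 -0.0324  0.0575] [0.5611 0.0732 0.0795]
side 43 [0.5142 0.1732 0.0747] [0.5011 0.1679 0.0573] [0.5256 0.18   0.0908]
side 151 [0.5675 0.1423 0.0728] [0.5463 0.1323 0.0563] [0.5898 0.1492 0.0854]
```

View pics/c7.png

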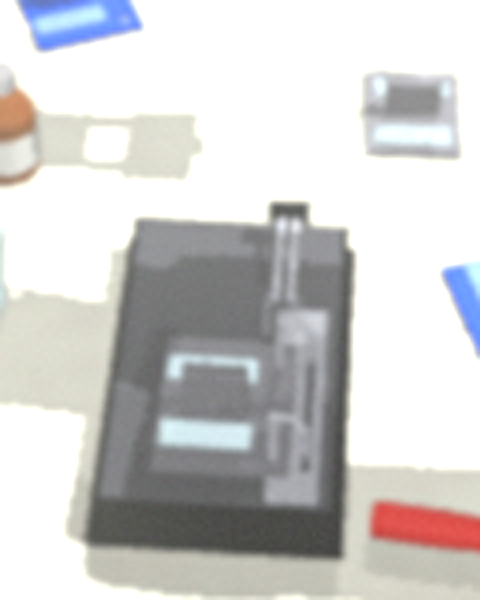

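The lever lies down with its barrel at (288,210), the ring arches match their original shut positions, and the carrier is flat. I'm handing in.

```bash
python3 -c "
from station import arm
print(arm.job_done())"
```

```text
the job is handed in; nothing more can be done
None
```

The grey carrier with two holes is filed flat over both posts, the lever is clicked home with the rings shut, the arm is clear, and I handed the job in at about 30 s; no verdict was returned.

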